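Shut and latch the sprung lid of a data safe

TASK

The backup sticks are in the small sloping-lid data safe on the desk: shut its lid against the sprung hinges and lock it by turning the latch knob clockwise until it clicks past its detent and sits home, so that the lid stays down by itself when you let go. The knob turns about 130 degrees, so expect to regrasp it once, and hold the lid pressed down until the latch has caught it. Leave the things lying round the safe where they are.

Things in the scene. Friction and masses are not known exactly. Their poses are not given: they have to be found in the camera images.
- safe: dark grey steel data safe, fixed to the desk, 190 deep (its x) x 230 wide (its y), 62 high at the front and 181 high at the rear, so that its top slopes 32 degrees down to the front (its -x side, towards the robot). Origin: centre of its underside; z up
- safe_lid (a joint): angle in rad of the grey lid (14 thick, 230 long, 238 wide), hinged on the rear wall's top. 0 = shut, on its stop; grows as the front edge rises, up to 0.8. Sprung hinges: it stays anywhere from 0.4 to 0.6, below that they push it up again; holding it shut takes about 7 N at the knob. Press it to within 0.03 of shut while latching; once latched it rests at 0.01 to 0.02
- lid_hinge (a point): middle of the lid's hinge axis, at the top of the safe's rear wall; the axis lies along this frame's y (axes as safe). The knob's axis crosses the lid 168 from here
- knob_grip (a point): point to grip on the latch knob, on its axis. z: along that axis out of the lid (lid shut: leaning 32 degrees from vertical to the front; at the start nearly upright). x: along the bar to its white pointer line. The black bar is 50 long, 15 thick, from 22 below to 10 above this point; under it an aluminium skirt, 50 across, 9 high, turns with it; the lid is 32 below
- latch_knob (a joint): angle in rad of the latch knob, growing clockwise seen from outside. 0 to 0.2 = unlocked (pointer at the red dot), 2.28 to 2.30 = locked, on its stop (green dot, towards the front edge). Turns lightly (0.03 N m) and stays where left, but for the detent: from 1.7 it resists (about 0.3 N m) up to a crest at 2.0; well short of that it springs back to 1.7, past it the knob snaps home by itself
- glue_stick: bystander: blue and white glue stick, 24 across and 92 high, standing right of the safe; origin at its foot
- stapler: bystander: grey stapler, 130 x 34 x 48, right of the safe; origin at its underside
- usb_stick: bystander: black memory stick, 18 x 48 x 8, lying in front of the safe on the right; origin at its underside
- binder_clip_0: bystander: black binder clip, 50 x 32 x 30, left of the safe; origin at its underside
- binder_clip_1: bystander: smaller black binder clip, 45 x 29 x 27, left of the safe; origin at its underside
- keeper (a point): middle of the steel lip inside the safe's front wall, under which the latch tongue (on the knob's spindle below the lid, pointing as the pointer does, 46 long) must turn; axes as safe. With the lid down it enters at a knob angle of about 0.85 and holds the lid by itself from about 1.2 on. Turned with the lid up, it lands on top of the lip and the lid cannot shut

How it is judged (in metres and radians):
On the way, in this order (a step that is already met when the one before it is completed fails the run):
1. the lid is pressed shut while the latch is still unlocked (value of joint safe_lid below 0.06 rad and value of joint latch_knob below 1 rad), for 0.05 s.
2. the latch tongue is under the keeper with the lid down, short of the detent's crest (value of joint safe_lid below 0.06 rad and value of joint latch_knob between 1 and 2 rad), for 0.05 s.
At the end, for the whole second after the job is handed in: The lid is latched down (within 0.035 rad of shut) and the knob sits home past its detent (beyond 2.15 rad), and it stays so (value of joint safe_lid below 0.035 rad and value of joint latch_knob above 2.15 rad); the robot touches nothing.
It fails at once if a bystander is pushed more than 30 mm (distance of any of glue_stick, stapler, usb_stick, binder_clip_0, binder_clip_1 from where it was at the start of the episode above 0.03 m).
It also fails if it takes over 45 s, if anything falls off the work surface, if the arm or the gripper's body presses on something with over 40 N, if the wrist force passes 120 N, or if a joint passes its speed limit or range.

ROBOT

A 6-joint arm with a two-finger parallel gripper is mounted at the origin on the work surface; the furniture and walls round the work are solid. World frame = base frame: x ahead of the robot, y to its left, z up, the work surface at z = 0. Lengths are in mm, angles in rad, forces in N, time in s.
With the tool pointing down it reaches from about 250 to 775 mm from the base axis. Payload 8.9 kg.
Tool frame: the origin (TCP) lies at the very end of the fingers, on their centre line; the grasp point (between the pads) lies 19 mm behind it; y points along the fingers, x is the direction in which the jaws open and shut, and the axes are right-handed (so a half turn about y gives the same grasp; the last joint's range is limited). The gripper opens to 85 mm and grips with 20 to 120 N. Pads are 22 mm wide; open, the fingers measure 114 mm over their backs; the gripper's body (76 mm by 85 mm) begins 54 mm behind the grasp point. The pads swing forward as they close: fully open they stand 13 mm farther back than shut.
Start: joints at [-1.482, 0.291, -0.153, 1.127, 0, 1.431], TCP at [118.565, -511.435, 231.305] pointing down, gripper open.
Joint ranges: [-2.52, 2.52], [-0.91, 1.74], [-1.3, 1.37], [-1.96, 2.02], [-1.52, 1.47], [-3.14, 3.14]. Speed limits (rad/s): [2.22, 2.22, 2.79, 3.14, 3.14, 3.14].

INTERFACE

Orientations are given as a unit quaternion [w, x, y, z].
In Python, from cell import state, read_camera, get_calibration, workorder gives the robot as it stands.
- The arm moves only by the shell command python3 -m crank 'ROWS' [FORCE]. ROWS is JSON, a list that holds one entry, the list of rows, each a list of 5 numbers: the finger opening in cm, from 0 to 8.54, then the shift along the tool's x, y, z in cm, then the turn about the tool's y in degrees. In form: [[[fingers, dx, dy, dz, turn], ...]]. A call has 1 to 20 rows; each row shifts and turns the commanded pose from where the row before left it, along the tool's axes as they then stand; what a row does not reach is not made up. A row lasts 1/8 s, in which the tool goes at most 62.5 mm and 10.7 degrees, less where a joint would pass 70% of its speed; a pose out of reach is approached as far as the arm can. A call is refused whole if a number of a shift passes 6.25 or a number of a turn 10.7, either way. A call with a gripper value outside its range is refused whole. The fingers move at their own pace and stop on an object; FORCE is the grip in N (left out, the last holds). Time passes only in rows, so rows that do not move let the fingers close. It gives the time, the measured TCP pose, the force and the opening at its end, in the units of the state.
- state(): the state, without advancing time (a new reading comes with each control period).
- read_camera(name): name is "scene" or "top"; returns (picture, depth): 420x560x3 uint8, red, green, blue; 420x560 float32, mm along the optical axis (not along the pixel's ray), 0 where there is no reading.
- get_calibration(name): a dict with "fx", "fy", "cx", "cy" (pixels), "rvec" (rotation vector, rad) and "tvec" (3), from world to camera coordinates, as OpenCV has them. Camera axes: x right, y down, z forward; pixel columns grow to the right and rows downward; lengths in mm; the calibration is good to about 2 mm. A picture is of the moment at which its call begins. get_calibration takes no time and is no camera call.
- workorder.finish_job(): hands the job in, once; it reports no verdict.
The state is a dict: "t": time; "joint_pos": joint angles; "qvel": joint speeds; "tau": joint torques, N m; "position": TCP position; "eef_rot": TCP orientation; "force": force on the tool from outside, world axes, zero at the start; "wrist_torque": the same for the moment, N m; "opening": opening from 0.0 (shut) to 1.0 (fully open).
Only numpy, scipy, OpenCV 4.12 (cv2) and the standard library are available. Lean on these libraries where they do the work, as an engineer would, in place of code of your own. Each camera call takes 0.05 s, during which the arm holds its last target.

## Working session

There is one attempt and no reset: what is moved stays moved. The work goes in short steps, Python scripts to look and compute and a shell command to move; the robot and the scene stay as the last step left them, time stands still between calls to the robot, and variables do not carry over. Pictures are saved under pics/ and viewed, and the job is handed in when it is done.

```bash
ls; mkdir -p pics; python3 - <<'E'
from cell import state, read_camera, get_calibration
import cv2
print(state())
for n in("scene","top"):
    p,d=read_camera(n); cv2.imwrite(f"pics/{n}0.png",p[:,:,::-1]); 
    import numpy as np; np.save(f"pics/{n}0.npy",d)
    c=get_calibration(n);print(c)
E
```

```text
pics
{'t': 0.0, 'joint_pos': array([-1.48228633e+00,  2.91275958e-01, -1.54114590e-01,  1.12668322e+00,
       -7.56519027e-06,  1.43148454e+00]), 'qvel': array([-0.00118243, -0.00095427,  0.00120202, -0.00028503, -0.0006888 ,
        0.00059771]), 'tau': array([ 2.11380002e-04, -5.37143254e+01,  3.31373727e+01,  1.59009907e-02,
       -2.29692141e-04,  3.32390073e-05]), 'position': array([ 118.53179586, -511.00768848,  230.73892086]), 'eef_rot': array([ 0.55391735, -0.5532663 ,  0.44024022, -0.43961405]), 'force': array([ 0.31562073, -0.08928629,  0.08939333]), 'wrist_torque': array([ 0.00113734, -0.00215148,  0.0262332 ]), 'opening': 0.999280639829581}
{'fx': 483.12038505300904, 'fy': 483.12038505300904, 'cx': 282.9669321462867, 'cy': 207.64308013465325, 'rvec': array([ 2.37893718, -0.66821232,  0.21172104]), 'tvec': array([-515.12998876,  272.00030276, 1043.61580558])}
{'fx': 458.99476977424854, 'fy': 458.99476977424854, 'cx': 281.41416495225747, 'cy': 213.53100281949744, 'rvec': array([ 2.15692039, -2.11162061,  0.18135102]), 'tvec': array([-104.66471914,  593.74589575, 1245.22590437])}
```

View pics/scene0.png

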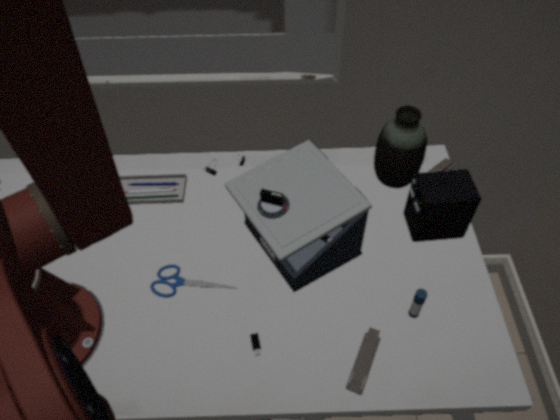

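View pics/top0.png

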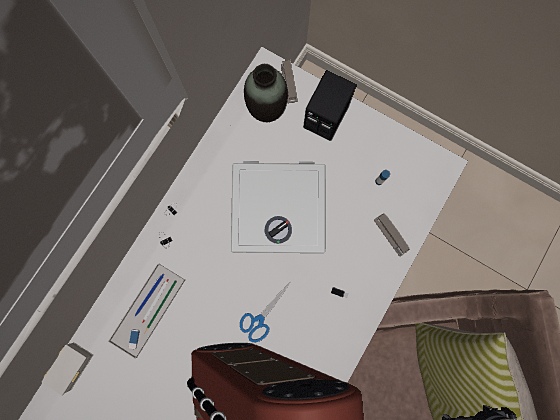

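The scene view shows the lid open, with the knob at about (272,200). In the top view the lid spans (232..326, 163..252), the knob is at about (278,230), and the hinges are at the top (far) side.

```bash
cat > h.py <<'E'
import numpy as np, cv2
from cell import state, read_camera, get_calibration
from scipy.spatial.transform import Rotation as R
def world(n,d):
    c=get_calibration(n); Rm=R.from_rotvec(c['rvec']).as_matrix()
    v,u=np.mgrid[:d.shape[0],:d.shape[1]]
    P=np.stack([(u-c['cx'])/c['fx']*d,(v-c['cy'])/c['fy']*d,d],-1)-c['tvec']
    return P@Rm
def crop(n,p,x0,y0,x1,y1,f,out):
    cv2.imwrite(out,cv2.resize(p[y0:y1,x0:x1,::-1].copy(),None,fx=f,fy=f,interpolation=cv2.INTER_CUBIC))
E
python3 - <<'E'
from h import *
np.set_printoptions(precision=1,suppress=True)
for n in("top","scene"):
    d=np.load(f"pics/{n}0.npy"); W=world(n,d); np.save(f"pics/W{n}.npy",W)
    if n=="top":
        pts={'TL':(236,167),'TR':(321,167),'BL':(236,248),'BR':(321,248),'mid':(260,200),'knob':(278,230),'desk':(200,300),'hingeL':(251,162),'hingeR':(307,162),'glue':(383,176),'stap':(392,234),'usb':(338,292),'clip0':(171,210),'clip1':(166,240),'penbox':(150,310),'arm':(280,380)}
        m=(slice(170,245),slice(240,318))
    else:
        pts={'L':(233,190),'F':(286,240),'Rr':(360,205),'B':(308,152),'knob':(272,198)}
        m=None
    for k,(u,v) in pts.items(): print(n,k,W[v,u])
    if n=="top":
        Q=W[170:246,240:318].reshape(-1,3)
        for it in range(6):
            A=np.c_[Q[:,:2],np.ones(len(Q))]; s=np.linalg.lstsq(A,Q[:,2],rcond=None)[0]; r=Q[:,2]-A@s; Q=Q[abs(r)<max(4,1.5*r.std())] 
        print(s,len(Q),r.std(), 'normal',np.r_[-s[:2],1]/np.linalg.norm(np.r_[-s[:2],1]))
p=cv2.imread("pics/top0.png")[:,:,::-1]; crop("t",p,222,150,337,265,6,"pics/c1.png")
p=cv2.imread("pics/scene0.png")[:,:,::-1]; crop("t",p,220,135,380,290,4,"pics/c2.png")
E
```

```text
top TL [688.3  25.8 197.1]
top TR [ 693.4 -190.3  195.6]
top BL [484.1  20.  177.4]
top BR [ 488.9 -193.5  174.8]
top mid [605.5 -37.3 190.4]
top knob [525.9 -84.7 222.4]
top desk [350.3 133.6   2.1]
top hingeL [705.4 -11.1 186.2]
top hingeR [ 709.4 -155.2  183.2]
top glue [ 701.6 -372.4   86.6]
top stap [ 544.3 -403.2   50.2]
top usb [ 380.9 -257.2    7.4]
top clip0 [606.1 229.6  10.5]
top clip1 [517.7 237.6  14.3]
top penbox [320.  271.   10.8]
top arm [269.4 -94.9 723.8]
[  0.1   0.  137.2] 5104 1.8207530774043794 normal [-0.1 -0.   1. ]
scene L [479.9   4.6 176. ]
scene F [ 508.2 -172.9  178.9]
scene Rr [ 679.8 -186.8  193.4]
scene B [669.9  -3.  199.3]
scene knob [524.4 -92.1 218. ]
```

View pics/c1.png

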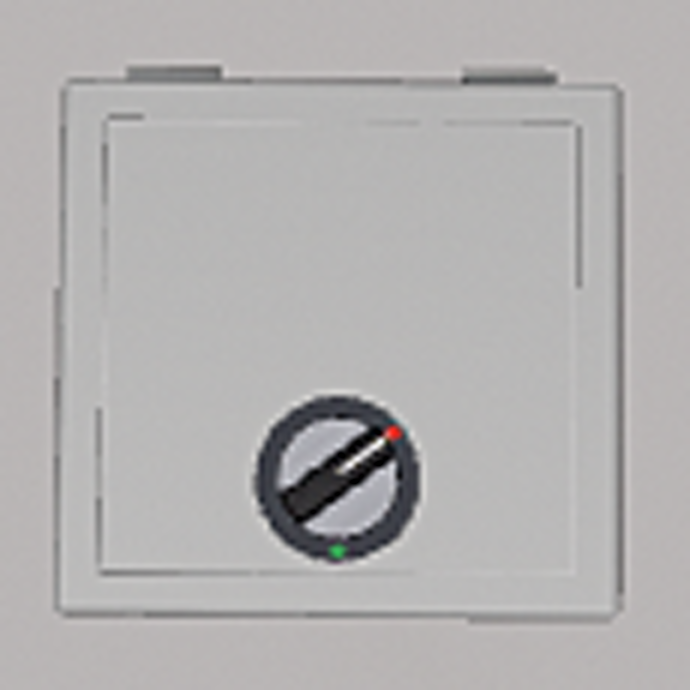

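View pics/c2.png

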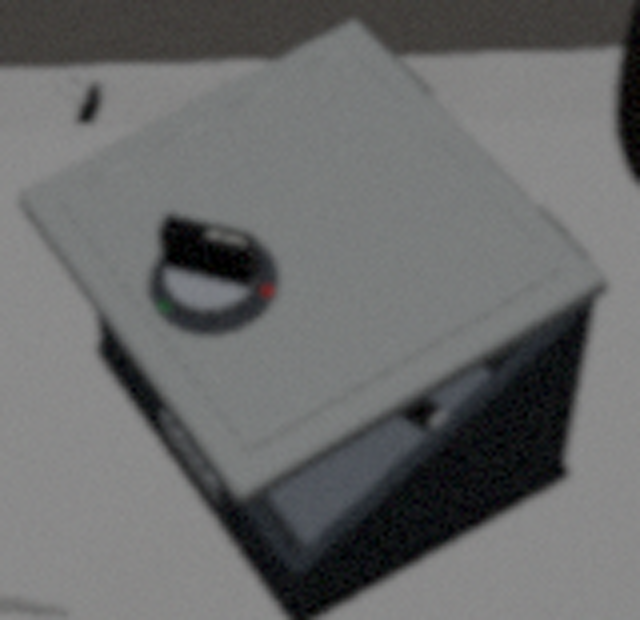

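```bash
python3 - <<'E'
from h import *
np.set_printoptions(precision=2,suppress=True)
q=state()['eef_rot']; print(R.from_quat(np.r_[q[1:],q[0]]).as_matrix())
W=np.load("pics/Wtop.npy")
Q=W[168:248,238:320].reshape(-1,3)
ok=abs(Q[:,2]-(177+(Q[:,0]-484)*.1))<6; Q=Q[ok]
for it in range(4):
    A=np.c_[Q[:,:2],np.ones(len(Q))]; s=np.linalg.lstsq(A,Q[:,2],rcond=None)[0]; r=Q[:,2]-A@s; Q=Q[abs(r)<3]
print("plane",s*[1e3,1e3,1],len(Q),r.std(),"deg",np.degrees(np.arctan(s[0])))
def onplane(u,v,off=0):
    c=get_calibration("top"); Rm=R.from_rotvec(c['rvec']).as_matrix()
    o=-Rm.T@c['tvec']; d=Rm.T@np.array([(u-c['cx'])/c['fx'],(v-c['cy'])/c['fy'],1])
    n=np.array([-s[0],-s[1],1]); n/=np.linalg.norm(n)
    t=(n@(np.array([0,0,s[2]])+n*off-o))/(n@d); return o+t*d
f=lambda x,y:(222+x/6-.42,150+y/6-.42)
for k,(x,y,o) in dict(TL=(63,80,0),TR=(620,88,0),BL=(58,612,0),BR=(620,618,0),red=(394,433,2),green=(337,551,2),ring=(337,478,2),skirt=(337,475,9),barA=(390,438,42),barB=(290,512,42),barA1=(379,423,42),barA2=(400,452,42),barB1=(277,492,42),barB2=(298,524,42)).items():
    print(k,onplane(*f(x,y),o))
E
python3 - <<'E'
import cv2
p=cv2.imread("pics/top0.png"); cv2.imwrite("pics/c3.png",cv2.resize(p[212:248,260:298],None,fx=16,fy=16,interpolation=cv2.INTER_CUBIC))
E
```

```text
[[ 0.23 -0.    0.97]
 [-0.97  0.    0.23]
 [-0.   -1.    0.  ]]
plane [ 85.54   2.37 135.95] 4961 1.505825072374427 deg 4.889017110451545
TL [699.16  36.29 195.84]
TR [ 700.94 -200.24  195.43]
BL [474.96  31.62 176.65]
BR [ 477.47 -203.23  176.31]
red [ 552.32 -107.19  184.95]
green [502.58 -84.37 180.75]
ring [532.99 -83.7  183.35]
skirt [533.3  -83.73 190.4 ]
barA [ 544.26 -105.1   224.41]
barB [513.56 -65.32 221.88]
barA1 [ 550.22 -100.52  224.93]
barA2 [ 538.69 -109.26  223.92]
barB1 [521.5  -59.88 222.57]
barB2 [508.81 -68.66 221.46]
```

View pics/c3.png

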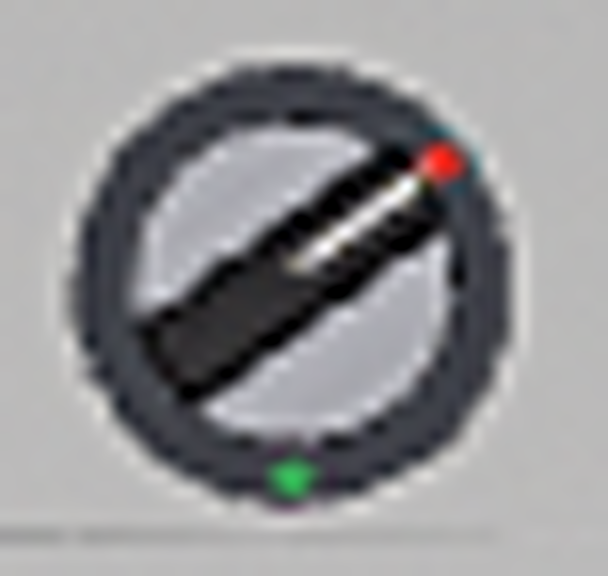

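```bash
python3 -m crank '[[[8.5,0,-1,0,-10.5],[8.5,0,-1,0,-10.5],[8.5,0,-1,0,-10.5],[8.5,0,-1,0,-10.5],[8.5,0,-1,0,-10.5],[8.5,0,-1,0,-10.5],[8.5,0,-1,0,-10.5],[8.5,0,0,0,-10.5],[8.5,0,0,0,-10.5],[8.5,0,0,0,-10.5],[8.5,0,0,0,-9.2]]]' 40; cat >> h.py <<'E'
np.set_printoptions(precision=2,suppress=True)
def st(target=None):
    s=state(); q=s['eef_rot']; M=R.from_quat(np.r_[q[1:],q[0]]).as_matrix()
    print("t %.2f"%s['t'],"pos",s['position'],"yaw %.1f"%np.degrees(np.arctan2(M[1,0],M[0,0])),"F",s['force'],"T",s['wrist_torque'],"open_mm %.1f"%(s['opening']*85.4),"q",s['joint_pos'])
    if target is not None: print("delta tool cm",M.T@(np.array(target)-s['position'])/10)
E
python3 -c "
from h import *
st([529.7,-85,300])"
```

```text
t: 1.48
position: [118.5, -511.2, 300.9]
eef_rot: [0.67, -0.669, -0.228, 0.228]
force: [-0.6, 0.0, -0.3]
opening: 0.999
t 1.48 pos [ 118.54 -511.22  300.94] yaw 37.6 F [-0.61  0.02 -0.35] T [0.04 0.03 0.07] open_mm 85.3 q [-1.48  0.26 -0.01  1.3   0.   -0.57]
delta tool cm [58.58  0.13  8.71]
```

```bash
python3 -m crank '[[[8.5,4,0,0.6,0],[8.5,4,0,0.6,0],[8.5,4,0,0.6,0],[8.5,4,0,0.6,0],[8.5,4,0,0.6,0],[8.5,4,0,0.6,0],[8.5,4,0,0.6,0],[8.5,4,0,0.6,0],[8.5,4,0,0.6,0],[8.5,4,0,0.6,0],[8.5,4,0,0.6,0],[8.5,4,0,0.6,0],[8.5,4,0,0.6,0],[8.5,4,0,0.6,0],[8.5,2.6,0,0.3,0],[8.5,0,0,0,0]]]'; python3 -c "
from h import *
st([529.7,-85,300])
p,d=read_camera('scene');crop('s',p,150,60,400,300,3,'pics/c4.png')"
```

```text
t: 3.48
position: [532.9, -86.2, 300.6]
eef_rot: [0.67, -0.67, -0.226, 0.227]
force: [-0.1, -0.4, 0.2]
opening: 0.995
t 3.48 pos [532.95 -86.22 300.56] yaw 37.4 F [-0.14 -0.43  0.19] T [-0.02  0.02 -0.01] open_mm 84.9 q [-0.3   0.29  0.03  1.31  0.    0.62]
delta tool cm [-0.18  0.06  0.29]
```

View pics/c4.png

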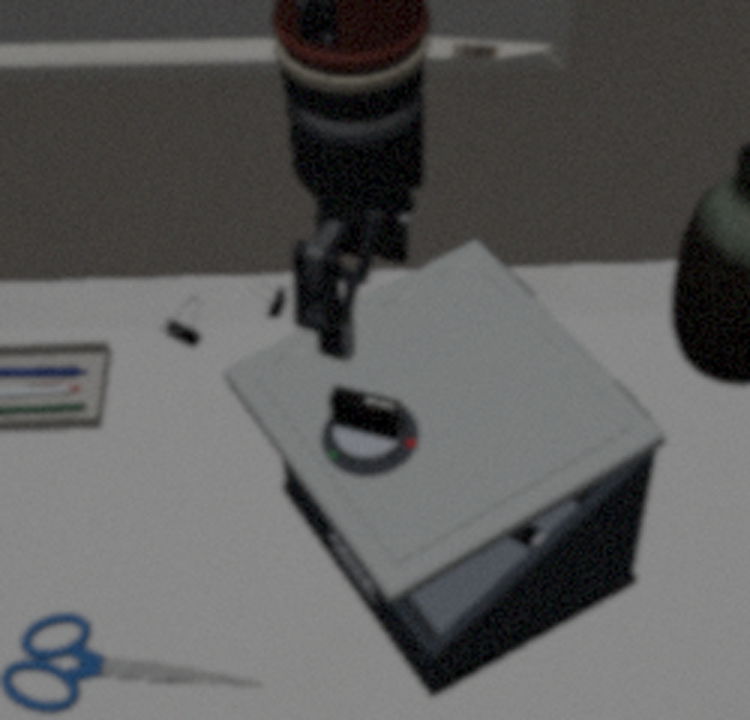

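```bash
python3 -m crank '[[[4,-0.1,0.5,0.15,0],[4,-0.08,1,0.14,0],[4,0,2,0,0],[4,0,2,0,0],[4,0,2,0,0],[4,0,1.5,0,0],[4,0,1,0,0],[4,0,0,0,0]]]' 40; python3 -c "
from h import *
st([529.7,-85,198])
p,d=read_camera('scene');crop('s',p,220,130,320,230,7,'pics/c5.png')"
```

```text
t: 4.53
position: [528.8, -86.3, 200.8]
eef_rot: [0.67, -0.67, -0.226, 0.226]
force: [-0.1, -0.6, -0.7]
opening: 0.466
t 4.53 pos [528.79 -86.27 200.81] yaw 37.2 F [-0.13 -0.56 -0.71] T [ 0.02  0.01 -0.04] open_mm 39.8 q [-0.3   0.33 -0.18  1.06  0.    0.62]
delta tool cm [0.15 0.28 0.05]
```

View pics/c5.png

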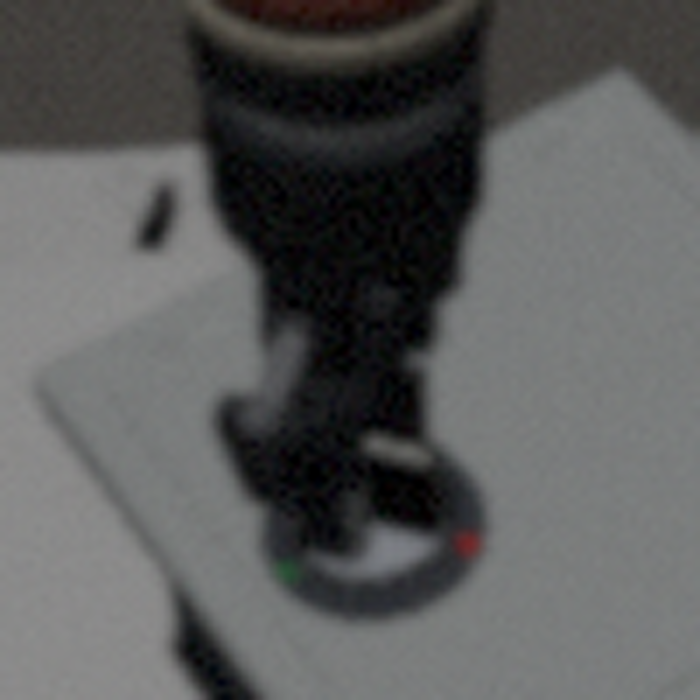

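```bash
python3 -m crank '[[[3.4,0.1,0.4,0,0],[3.4,0,0.6,0,0],[3.4,0,0.6,0,0],[3.4,0,0.6,0,0],[3.4,0,0.6,0,0]]]' 60; python3 -c "
from h import *
st()"
python3 -m crank '[[[3.4,0,0.6,0,0],[3.4,0.1,0.6,-0.05,0],[3.4,0.1,0.6,-0.05,0],[3.4,0.1,0.6,-0.05,0]]]'; python3 -c "
from h import *
st([537,-85,130])"
```

```text
t: 5.2
position: [530.1, -85.7, 173.1]
eef_rot: [-0.67, 0.67, 0.226, -0.226]
force: [-0.8, -0.2, 3.0]
opening: 0.398
t 5.20 pos [530.13 -85.69 173.06] yaw 37.3 F [-0.78 -0.2   3.02] T [ 0.03 -0.16  0.  ] open_mm 34.0 q [-0.3   0.35 -0.22  0.99  0.    0.62]
t: 5.7
position: [533.1, -85.1, 148.9]
eef_rot: [0.67, -0.67, -0.226, 0.226]
force: [-1.8, -1.4, 6.1]
opening: 0.405
t 5.70 pos [533.11 -85.06 148.91] yaw 37.2 F [-1.8  -1.36  6.14] T [-0.1   0.17 -0.03] open_mm 34.6 q [-0.29  0.38 -0.25  0.94 -0.    0.63]
delta tool cm [ 0.31  1.89 -0.23]
```

Pressing works (6 N). I'll check the picture.

```bash
python3 -m crank '[[[3.4,0.1,0.5,-0.05,0],[3.4,0.1,0.5,-0.05,0],[3.4,0.1,0.4,-0.05,0],[3.4,0,0,0,0]]]'; python3 -c "
from h import *
st([537,-85,125])
p,d=read_camera('scene');crop('s',p,220,130,380,290,4,'pics/c6.png')
p,d=read_camera('top');crop('s',p,222,150,337,265,5,'pics/c6t.png')"
```

```text
t: 6.2
position: [536.5, -84.4, 134.8]
eef_rot: [0.67, -0.67, -0.226, 0.226]
force: [-0.7, -0.9, 4.0]
opening: 0.399
t 6.20 pos [536.47 -84.43 134.84] yaw 37.2 F [-0.71 -0.88  4.01] T [-0.14 -0.02 -0.05] open_mm 34.1 q [-0.29  0.4  -0.26  0.91 -0.    0.63]
delta tool cm [ 0.01  0.98 -0.08]
```

View pics/c6.png

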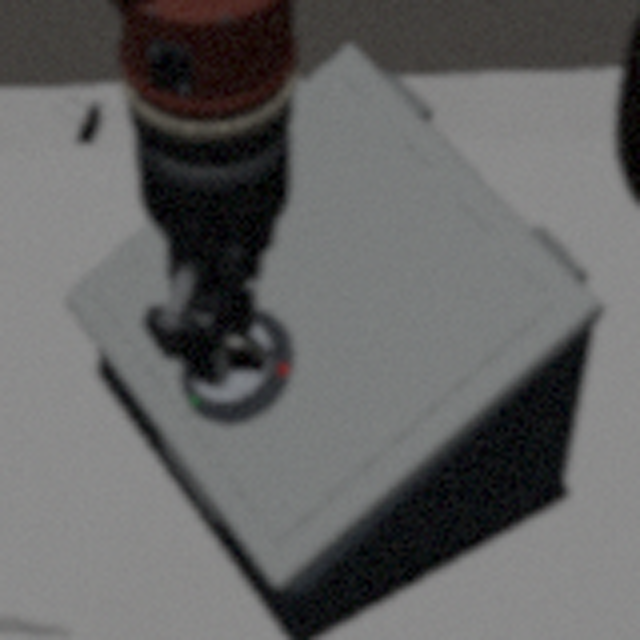

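View pics/c6t.png

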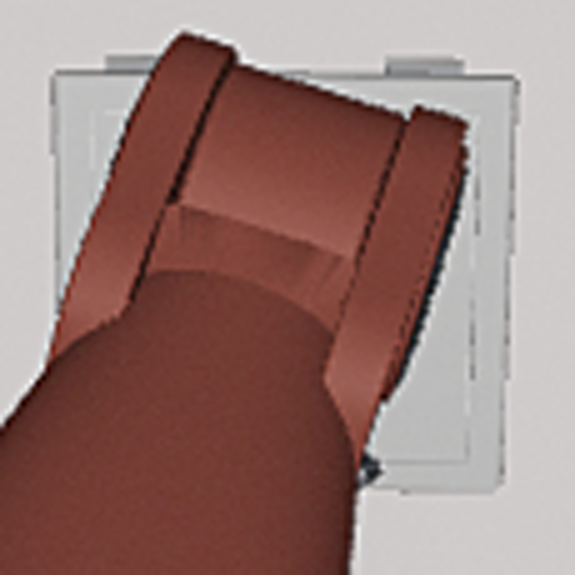

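```bash
cat >> h.py <<'E'
def lid():
    p,d=read_camera('scene'); W=world('scene',d)
    Q=W[(W[...,0]>530)&(W[...,0]<685)&(W[...,1]<-125)&(W[...,1]>-190)&(d>0)]
    # slope fit, expected surface passes near z=196 at hinge
    best=None
    Q=Q[(Q[:,2]>70)&(Q[:,2]<215)]
    m=np.ones(len(Q),bool)
    for it in range(10):
        A=np.c_[Q[m][:,0]-701,np.ones(m.sum())]; s=np.linalg.lstsq(A,Q[m][:,2],rcond=None)[0]
        r=Q[:,2]-(s[0]*(Q[:,0]-701)+s[1]); m=abs(r)<max(4,2*np.median(abs(r)))
    th=32.05-np.degrees(np.arctan(s[0])); print("lid deg %.2f rad %.3f z@701 %.1f n %d std %.1f"%(th,np.radians(th),s[1],m.sum(),r[m].std()))
    return p,W
E
python3 -c "
from h import *
lid()"
```

```text
lid deg 4.86 rad 0.085 z@701 199.1 n 2097 std 1.7
```

```bash
python3 -m crank '[[[3.4,0,0.3,0,0],[3.4,0,0.3,0,0],[3.4,0,0.3,0,0],[3.4,0,0,0,0]]]'; python3 -c "
from h import *
st()
lid()"
```

```text
t: 6.85
position: [537.2, -84.4, 126.6]
eef_rot: [-0.67, 0.67, 0.226, -0.225]
force: [0.4, -0.6, 5.3]
opening: 0.396
t 6.85 pos [537.25 -84.38 126.59] yaw 37.3 F [ 0.4  -0.55  5.33] T [ 0.05 -0.33  0.04] open_mm 33.8 q [-0.29  0.41 -0.28  0.89  0.    0.63]
lid deg 1.89 rad 0.033 z@701 199.7 n 2132 std 1.8
```

```bash
python3 -m crank '[[[3.4,0,0.3,0,0],[3.4,0,0,0,0]]]'; python3 -m crank '[[[3.4,0,0.2,0,0],[3.4,0,0,0,0]]]';python3 -m crank '[[[3.4,0,0.2,0,0],[3.4,0,0,0,0]]]'; python3 -c "
from h import *
st()
lid()"
```

```text
t: 7.15
position: [537.2, -84.3, 123.6]
eef_rot: [-0.67, 0.67, 0.226, -0.225]
force: [0.7, 0.4, 5.9]
opening: 0.398
t: 7.4
position: [537.4, -84.4, 121.8]
eef_rot: [-0.67, 0.67, 0.227, -0.225]
force: [1.6, 0.6, 7.1]
opening: 0.399
t: 7.65
position: [537.9, -84.4, 120.5]
eef_rot: [-0.67, 0.67, 0.227, -0.225]
force: [-0.9, 0.1, 13.0]
opening: 0.396
t 7.65 pos [537.93 -84.39 120.51] yaw 37.3 F [-0.94  0.1  13.03] T [ 0.29 -0.26  0.01] open_mm 33.8 q [-0.29  0.41 -0.28  0.87  0.    0.63]
lid deg -0.08 rad -0.001 z@701 200.3 n 2139 std 1.8
```

```bash
python3 -m crank '[[[3.4,0,0.1,0,8],[3.4,0,0,0,8],[3.4,0,0,0,0]]]';python3 -c "
from h import *
st()"; python3 -m crank '[[[3.4,0,0,0,8],[3.4,0,0,0,0]]]'; python3 -c "
from h import *
st()
p,W=lid()
crop('s',p,230,170,310,250,8,'pics/c7.png')"
```

```text
t: 8.07
position: [538.4, -84.1, 120.5]
eef_rot: [-0.695, 0.695, 0.132, -0.128]
force: [-2.9, 2.9, 23.0]
opening: 0.398
t 8.07 pos [538.36 -84.14 120.49] yaw 21.2 F [-2.9   2.93 22.96] T [0.68 0.02 0.08] open_mm 34.0 q [-0.29  0.41 -0.28  0.87  0.    0.91]
t: 8.32
position: [538.0, -84.3, 120.4]
eef_rot: [-0.702, 0.703, 0.082, -0.08]
force: [-3.0, 2.1, 22.6]
opening: 0.395
t 8.32 pos [537.97 -84.3  120.35] yaw 13.2 F [-3.03  2.06 22.62] T [ 0.42  0.3  -0.01] open_mm 33.8 q [-0.29  0.41 -0.29  0.87  0.    1.05]
lid deg -0.21 rad -0.004 z@701 200.3 n 2165 std 1.8
```

View pics/c7.png

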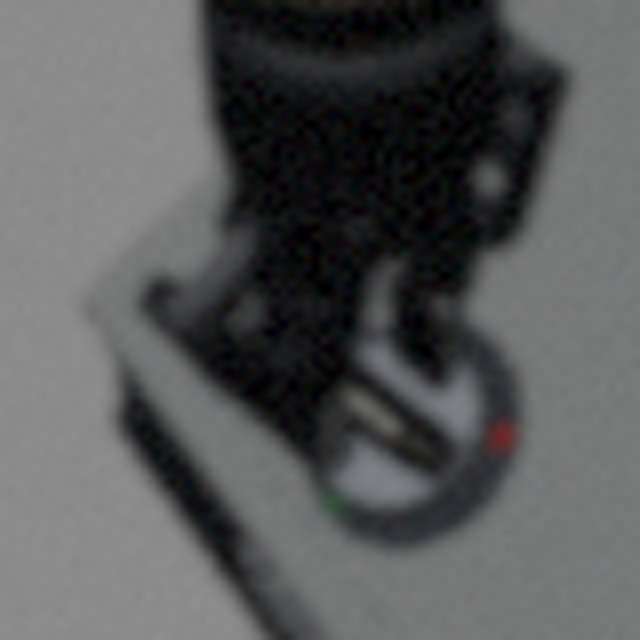

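```bash
cat >> h.py <<'E'
def ang(pts,off,phi=32.05,n='scene'):
    """crop pixels -> on shut lid plane +off above top; returns pts and in-lid coords rel. to knob axis (a=toward front, b=toward -y)"""
    c=get_calibration(n); Rm=R.from_rotvec(c['rvec']).as_matrix(); o=-Rm.T@c['tvec']
    f=np.radians(phi); d=np.array([-np.cos(f),0,-np.sin(f)]); nn=np.array([-np.sin(f),0,np.cos(f)])
    H=np.array([701,-84.5,181.5]); C=H+168*d+(14+off)*nn; out=[]
    for u,v in pts:
        r=Rm.T@np.array([(u-c['cx'])/c['fx'],(v-c['cy'])/c['fy'],1]); t=nn@(C-o)/(nn@r); P=o+t*r-C
        out.append((P@d,-P[1]))
    return np.array(out)
E
python3 -c "
from h import *
f=lambda x,y:(230+x/8-.44,170+y/8-.44)
print('dots',ang([f(502,436),f(335,500)],2))
a=ang([f(365,410),f(415,440),f(335,372),f(448,462)],42);print('line',a)
for i,j in((0,1),(2,3)):
  v=a[j]-a[i];print('deg from front',np.degrees(np.arctan2(v[1],v[0])))
"
```

```text
dots [[-17.68  19.88]
 [ 31.55  -2.59]]
line [[ 0.39  8.47]
 [-5.65 26.5 ]
 [ 0.72 -7.29]
 [-9.21 38.7 ]]
deg from front 108.51525734931052
deg from front 102.17616385947092
```

```bash
python3 -m crank '[[[3.4,0,0,0,8],[3.4,0,0,0,8],[3.4,0,0,0,0]]]';python3 -c "
from h import *
st()
p,W=lid()
crop('s',p,230,170,310,250,8,'pics/c8.png')"
```

```text
t: 8.75
position: [537.7, -83.9, 120.3]
eef_rot: [0.707, -0.707, 0.016, -0.019]
force: [-4.3, 3.9, 23.4]
opening: 0.395
t 8.75 pos [537.75 -83.88 120.27] yaw -2.8 F [-4.29  3.93 23.35] T [0.82 0.37 0.05] open_mm 33.8 q [-0.29  0.41 -0.29  0.87  0.    1.33]
lid deg -0.18 rad -0.003 z@701 200.1 n 2147 std 1.8
```

View pics/c8.png

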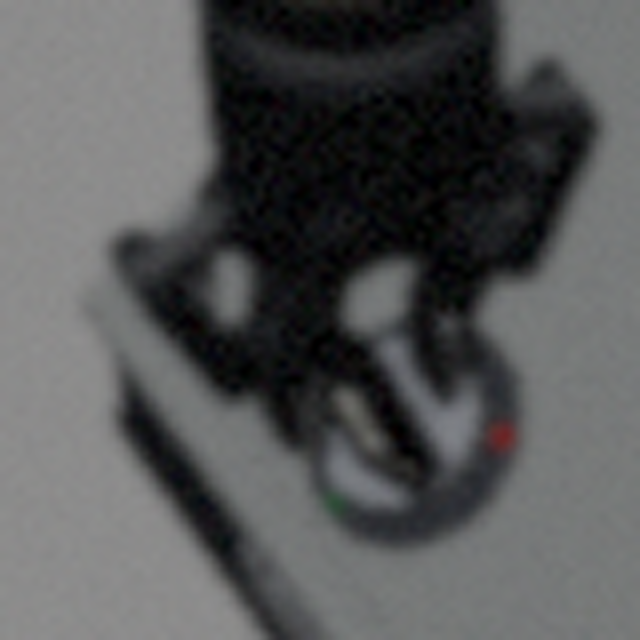

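```bash
python3 -m crank '[[[3.4,0,0,0,8],[3.4,0,0,0,8],[3.4,0,0,0,0]]]';python3 -m crank '[[[3.4,0,0,0,8],[3.4,0,0,0,8],[3.4,0,0,0,0]]]';python3 -c "
from h import *
st()
p,W=lid()
crop('s',p,230,170,310,250,8,'pics/c9.png')"
```

```text
t: 9.18
position: [538.0, -84.4, 120.3]
eef_rot: [0.698, -0.698, 0.114, -0.117]
force: [-3.6, 0.1, 22.0]
opening: 0.4
t: 9.55
position: [537.4, -84.9, 119.7]
eef_rot: [-0.674, 0.675, -0.211, 0.213]
force: [-4.5, -1.8, 16.9]
opening: 0.399
t 9.55 pos [537.39 -84.86 119.72] yaw -34.9 F [-4.5  -1.83 16.93] T [-0.36  0.37 -0.08] open_mm 34.1 q [-0.29  0.41 -0.29  0.87 -0.    1.89]
lid deg -0.03 rad -0.000 z@701 200.0 n 2154 std 1.8
```

View pics/c9.png

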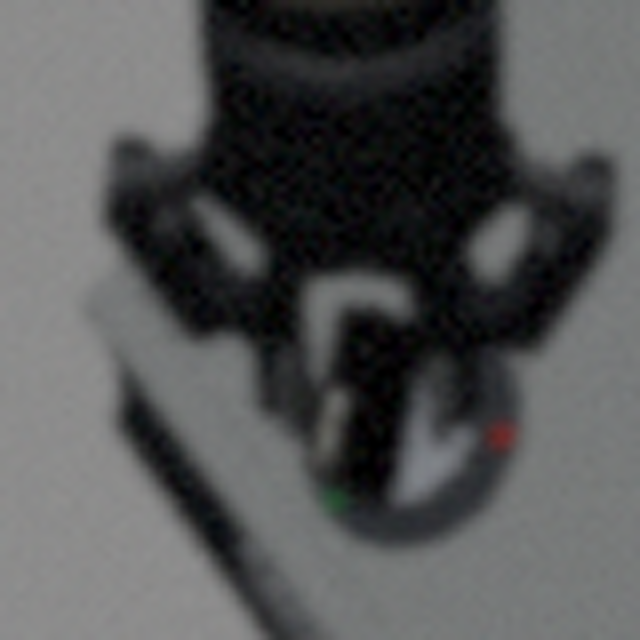

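```bash
python3 -c "
from h import *
f=lambda x,y:(230+x/8-.44,170+y/8-.44)
a=ang([f(337,385),f(324,455)],42);print('line',a)
v=a[1]-a[0];print('deg from front',np.degrees(np.arctan2(v[1],v[0])))
"
python3 -m crank '[[[3.4,0,0,0,8],[3.0,0,0,0,8],[2.6,0,0,0,0]]]' 60;python3 -c "
from h import *
st()
p,W=lid()
crop('s',p,230,170,310,250,8,'pics/c10.png')"
```

```text
line [[ 2.45 -3.74]
 [17.01  9.9 ]]
deg from front 43.124909659385985
t: 9.98
position: [537.1, -84.6, 118.7]
eef_rot: [0.639, -0.639, 0.303, -0.304]
force: [0.8, -0.9, 6.2]
opening: 0.307
t 9.97 pos [537.09 -84.59 118.71] yaw -50.9 F [ 0.78 -0.94  6.21] T [-0.29 -0.11  0.01] open_mm 26.2 q [-0.29  0.41 -0.29  0.87 -0.    2.17]
lid deg 0.29 rad 0.005 z@701 199.8 n 2142 std 1.8
```

View pics/c10.png

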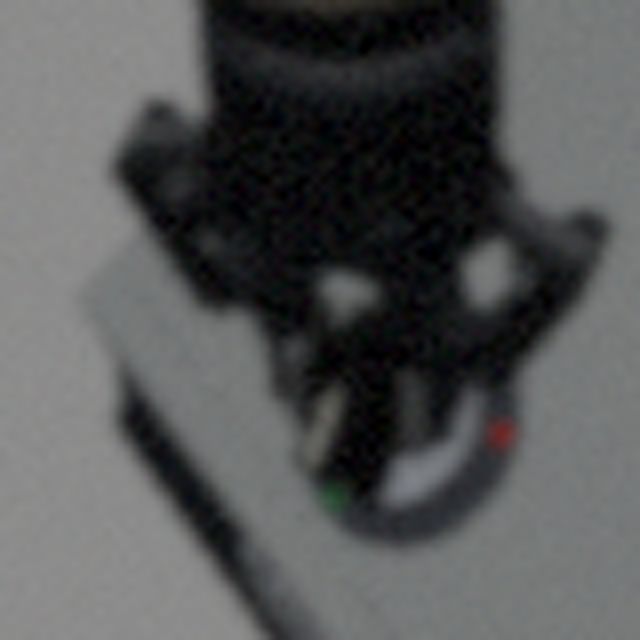

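```bash
python3 -m crank '[[[2.0,0,0,0,6],[1.6,0,0,0,6],[1.6,0,0,0,6],[1.6,0,0,0,0]]]' 60;python3 -c "
from h import *
st()"; python3 -m crank '[[[1.6,0,0,0,6],[1.6,0,0,0,6],[1.6,0,0,0,0]]]' 60;python3 -c "
from h import *
st()
p,W=lid()
crop('s',p,230,170,310,250,8,'pics/c11.png')"
```

```text
t: 10.52
position: [535.7, -84.2, 118.8]
eef_rot: [-0.583, 0.583, -0.4, 0.399]
force: [-5.8, 2.2, 13.8]
opening: 0.195
t 10.53 pos [535.73 -84.15 118.79] yaw -68.8 F [-5.81  2.17 13.83] T [-0.13  0.95 -0.39] open_mm 16.7 q [-0.29  0.41 -0.29  0.87 -0.    2.48]
t: 10.9
position: [535.9, -84.1, 118.3]
eef_rot: [-0.538, 0.538, -0.459, 0.458]
force: [-2.5, 0.7, 6.7]
opening: 0.191
t 10.90 pos [535.94 -84.12 118.35] yaw -80.8 F [-2.54  0.68  6.75] T [ 0.08  0.64 -0.25] open_mm 16.3 q [-0.29  0.41 -0.29  0.87  0.    2.69]
lid deg 0.16 rad 0.003 z@701 200.0 n 2143 std 1.8
```

View pics/c11.png

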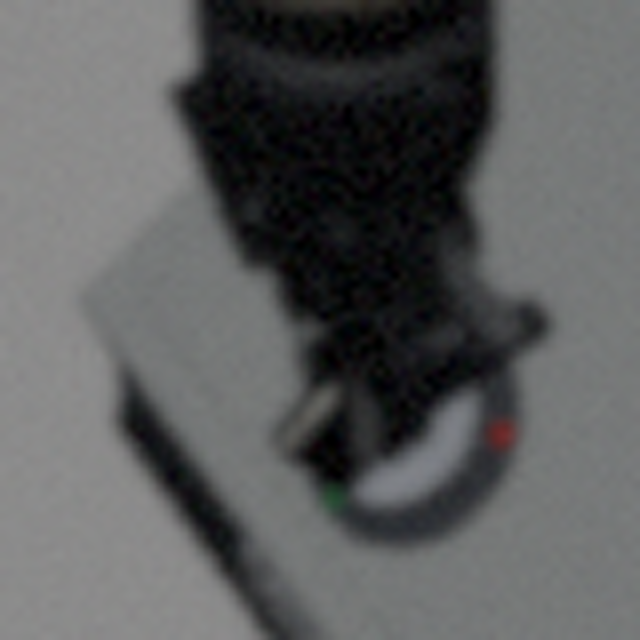

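```bash
python3 -m crank '[[[1.6,0,0,0,5],[1.6,0,0,0,5],[1.6,0,0,0,3],[1.6,0,0,0,0]]]' 60;python3 -c "
from h import *
st()
p,W=lid()
crop('s',p,230,170,310,250,8,'pics/c12.png')"
```

```text
t: 11.45
position: [536.1, -84.1, 117.8]
eef_rot: [0.483, -0.484, 0.516, -0.516]
force: [-0.0, 0.1, -0.9]
opening: 0.187
t 11.45 pos [536.12 -84.06 117.84] yaw -93.7 F [-0.04  0.1  -0.86] T [ 0.16  0.07 -0.01] open_mm 16.0 q [-0.29  0.41 -0.29  0.87  0.    2.92]
lid deg 1.04 rad 0.018 z@701 199.7 n 2152 std 1.8
```

View pics/c12.png

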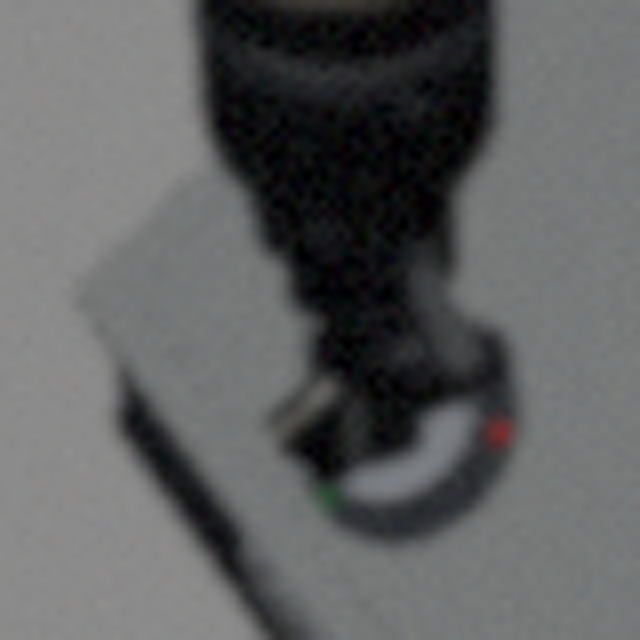

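```bash
python3 -m crank '[[[4,0,0,0,0],[4,0,0,0,0],[4,0,0,0,0],[4,0,-1,0,0],[4,0,-2,0,0],[4,0,-3,0,0],[4,0,-4,0,0],[4,0,-4,0,0],[4,0,0,0,0]]]';python3 -c "
from h import *
st()
p,W=lid()
crop('s',p,230,170,310,250,8,'pics/c13.png')"
```

```text
t: 12.62
position: [538.3, -84.9, 262.1]
eef_rot: [-0.485, 0.482, -0.514, 0.518]
force: [0.7, -0.7, -0.2]
opening: 0.47
t 12.62 pos [538.27 -84.89 262.06] yaw -93.7 F [ 0.67 -0.73 -0.17] T [-0.04 -0.01  0.01] open_mm 40.1 q [-0.29  0.31 -0.05  1.21 -0.    2.92]
lid deg 0.97 rad 0.017 z@701 199.9 n 2117 std 1.8
```

View pics/c13.png

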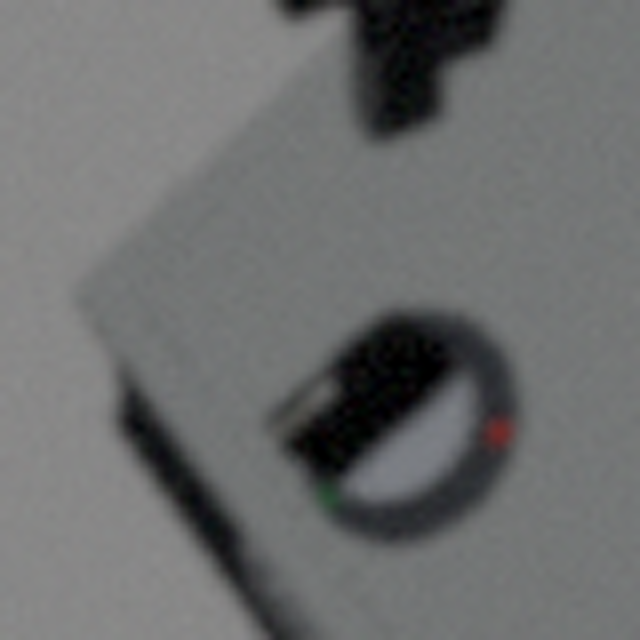

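```bash
python3 -c "
from h import *
f=lambda x,y:(230+x/8-.44,170+y/8-.44)
for pr in (((332,386),(280,432)),((462,372),(340,478)),((385,318),(270,410))):
  a=ang([f(*q) for q in pr],42 if pr[0][0]!=462 else 15);v=a[1]-a[0];print('deg from front',np.degrees(np.arctan2(v[1],v[0])))
print(ang([f(500,434),f(330,496)],2))
lid()
p,d=read_camera('scene');cv2.imwrite('pics/end.png',p[:,:,::-1])
st()
"
```

```text
deg from front -2.487676531841541
deg from front -2.854920528316472
deg from front -5.863343245001909
[[-17.58  18.96]
 [ 32.04  -4.72]]
lid deg 1.08 rad 0.019 z@701 199.7 n 2153 std 1.8
t 12.78 pos [536.19 -84.3  257.91] yaw -93.7 F [ 0.37  0.06 -0.76] T [0.02 0.02 0.01] open_mm 40.3 q [-0.29  0.31 -0.05  1.21 -0.    2.92]
```

View pics/end.png

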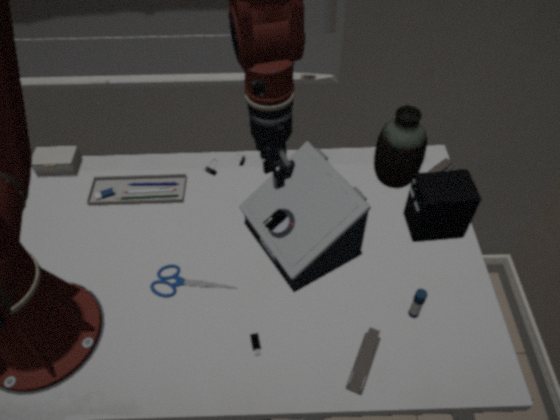

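The pointer sits at the green dot, within about 3° of the front. The lid stays at 0.019 rad with the gripper clear, and the things round the safe haven't moved. I'm handing in.

```bash
python3 -c "
from cell import workorder
print(workorder.finish_job())"
```

```text
the job is handed in; nothing more can be done
None
```

The safe is shut and latched: the lid stays down by itself with the gripper clear, and the knob is past its detent at the green dot. I handed the job in at about 12.8 s; it gave no verdict.

**How it was done:** I straddled the knob bar loosely with the vertical gripper and pressed the lid to its stop. The force there was 13 N, and about 23 N at the highest reading while turning. I turned the knob clockwise with the lid held down, closed the fingers on the bar for the detent, then let go and raised the tool about 140 mm. No separate regrasp was needed.

**Last checks:**
- **Lid:** the camera put it at 0.017 to 0.019 rad on two readings after release, inside the 0.01 to 0.02 expected once latched.
- **Knob:** the pointer and bar came out at -2.5°, -2.9° and -5.9° from the front direction, taken as the locked stop. That fits locked within my reading error, though the third reading disagrees with the others by about 3°.
- **Robot:** the wrist force was under 1 N and nothing was being touched.
- **Things round the safe:** compared by eye with the first picture, they look unmoved; I did not measure their positions.

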